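# Check the bench fume filter against the light panel

## Robot

A 6-joint arm with a two-finger parallel gripper is mounted at the origin on the work surface. World frame = base frame: x ahead of the robot, y to its left, z up, the work surface at z = 0. Lengths are in mm, angles in rad, forces in N, time in s.
With the tool pointing down it reaches from about 400 to 925 mm from the base axis. Payload 12.5 kg.
Tool frame: the origin (TCP) lies at the very end of the fingers, on their centre line; the grasp point (between the pads) lies env.grip_point_offset behind it (env.grip_point_offset is the distance from the TCP to the grasp point, in mm); y points along the fingers, z is the direction in which the jaws open and shut, and the axes are right-handed (so a half turn about y gives the same grasp; the last joint's range is limited). The gripper opens to 95 mm and grips with 3 to 60 N. Pads are 20 mm wide; open, the fingers measure 119 mm over their backs; the gripper's body (75 mm by 180 mm) begins 59 mm behind the grasp point.
Start: joints at [-0.106, 0.491, 1.559, -0, 1.092, -0.106], TCP at [625.017, 0.021, 214.661] pointing down, gripper open.
Joint ranges: [-3.1, 3.1], [-0.84, 2.19], [0.05, 2.79], [-1.13, 4.28], [0.06, 2.93], [-2.69, 2.69]. Speed limits (rad/s): [2.22, 2.22, 2.79, 3.14, 3.14, 3.14].

## Interface

Orientations are given as [roll, pitch, yaw] about the fixed x, y, z axes, in that order (R = Rz(yaw) Ry(pitch) Rx(roll)).
In Python, from cell import readout, read_camera, env, nets gives the robot as it stands.
- The arm moves only by the tool apply_moves, never from a script. Its argument "increments" is a list of rows, each a list of 3 entries, a list of its own where there are three numbers: the shift along the tool's x, y, z in cm, then the turn, a rotation vector about the tool's x, y, z in degrees, then the finger opening in cm, from 0 to 9.51. A call has exactly 5 rows; each row shifts and turns the pose as measured when the row begins, along the tool's axes as they then stand; what a row does not reach is not made up. A row lasts 1/8 s, in which the tool goes at most 62.5 mm and 10.7 degrees, less where a joint would pass 70% of its speed; a pose out of reach is approached as far as the arm can. A call with a gripper value outside its range is refused whole. The fingers move at their own pace and stop on an object; the grip force is fixed at half the most. Time passes only in rows, so rows that do not move let the fingers close, or fill a call up. It gives the time, the measured TCP pose, the force and the opening at its end, in the units of the state.
- readout.state(): the state, without advancing time (a new reading comes with each control period).
- read_camera(name): name is "scene" or "side" or "wrist"; returns a dict with "img" (420x560x3 uint8, red, green, blue), "vfov" (degrees; the focal length in pixels is half the picture's height over the tangent of half this angle, whatever the lens; pixels are square), "cx", "cy" (the principal point, pixels), "rvec" (rotation vector, rad) and "tvec" (3), from world to camera coordinates, as OpenCV has them; the wrist camera has in their place "mount" (4x4, takes a point from camera to tool coordinates, whose origin is the TCP and whose axes are the tool frame's). Camera axes: x right, y down, z forward; pixel columns grow to the right and rows downward; lengths in mm; the calibration is good to about 2 mm. A picture is of the moment at which its call begins: read the wrist's pose just before it. There is no depth.
- env.job_done(): hands the job in, once; it reports no verdict.
Trained networks look in a picture, given as the dict that the camera call returned (one of the last four; its "shot" number tells which), for a name from the list of things; names that differ only in an ending like _2 or _b are one class to them, and where a whole thing is asked for, a point or a joint stands for the part that bears it (a point fixed in the world has none). Each returns a list of dicts, best first, with "confidence" (0 to 1); they miss things now and then, are a little off and sometimes report something else, mostly with a low value. They report only what shows in the picture. A call takes as long as a camera call. They do not tell look-alikes from the thing itself.
- nets.look_for(picture, thing): "point" ([x, y, z] in mm, in the coordinates of the camera as it stood for that picture, good to about 4 mm: the middle of the surface that is visible of it).
- nets.mark_of(picture, thing): "point" ([x, y, z] in mm, in the coordinates of the camera as it stood for that picture, good to about 4 mm: a listed point, or the origin of a listed thing).
The state is a dict: "t": time; "joints": joint angles; "qvel": joint speeds; "tau": joint torques, N m; "eef_pos": TCP position; "tcp_rot": TCP orientation; "ft_force": force on the tool from outside, world axes, zero at the start; "moment": the same for the moment, N m; "opening": opening from 0.0 (shut) to 1.0 (fully open).
Only numpy, scipy, OpenCV 4.12 (cv2) and the standard library are available. Lean on these libraries where they do the work, as an engineer would, in place of code of your own. Each camera call takes 0.05 s, during which the arm holds its last target. There are 200 camera calls.

## Task

Swing the cover flap of the white fume filter box fully up and leave it open, draw the blue-framed filter straight up out of its slot, and hold it still and upright, tab on top, in front of the lit face of the light panel: centred on the face, square to it, a few centimetres off and not touching it. Finish while still holding the filter there. Leave the red-framed filter in its slot, and do not disturb the jar, the tray or the upright black sleeve.

Things in the scene. Friction and masses are not known exactly. Their poses are not given: they have to be found in the camera images.
- unit: white fume filter box with black louvres, fixed, 160 (x) x 130 (y) x 130 mm high without its flap. Origin: centre of its underside; z up; -x is the flap's handle side, roughly towards the robot (turned up to 17 degrees), +x the hinge side. Left or right of the panel. Under the flap a black deck 88 mm above the bench has two slots along y, at x = -36 and +24 mm, y = 0; walls 6 mm thick around it.
- flap (a joint): angle of the grey cover flap (plate 160 x 130 x 6 mm): 0 = shut, level on the box's top; 1.75 rad = fully open at its stop, a little past upright. It hinges at the box's +x edge; the handle edge rises and swings towards the unit's +x. Stiff hinge (0.16 N m): the flap stays at any angle where it is left. Starts shut or up to 0.12 rad ajar.
- flap_handle (a point): middle of the orange round handle bar on the flap: 10 mm thick, 70 mm long, parallel to the hinge, on posts at its ends, axis 40 mm above the flap's outer face, 15 mm in from its free edge. With the flap shut it is at x = -65, y = 0, z = 176 mm in the unit's frame. The bar can turn between the finger pads as the flap swings.
- flap_hinge (a point): middle of the flap's hinge line, at x = +80, y = 0, z = 130 mm in the unit's frame; its axes are those of the unit. The handle bar goes round it (145 mm along the flap, 46 mm off its underside).
- filter: the filter to present: grey pleated plate, blue frame, loose, 0.08 to 0.17 kg; plate 12 (x) x 90 (y) x 75 mm high, in the middle of its top a blue grip tab 10 (x) x 36 (y) x 30 mm high. Origin: centre of the plate's lower edge; z up to the tab; x square to its faces. Starts upright in either slot, 2 mm loose all round, axes along the unit's, lower edge 20 mm and tab top 125 mm above the bench.
- filter_centre (a point): centre of the blue filter's plate, 37.5 mm above its origin, 67.5 mm below the tab's top; axes as the filter's.
- spare: the other filter, same shape and size, with red frame and tab; stands in the other slot and stays there.
- panel: upright light panel, fixed: black-edged slab 20 thick (x) x 170 wide (y) x 150 mm high, from 20 to 170 mm above the bench. Origin on the bench straight below the lit face, which looks to the panel's +x, away from the robot, turned up to 17 degrees either way. Its steel foot is behind and under the slab, reaching 15 mm out before the face, 10 mm high.
- panel_face (a point): centre of the lit face (150 x 130 mm), 95 mm above the bench; x points out of the face, z up.
- jar: small closed pale jar with a white cap, 48 mm across, 60 mm high, loose; origin at the centre of its underside. Leave it.
- tray: empty blue open parts tray, 100 x 80 x 30 mm high, loose; origin at the centre of its underside. Leave it.
- sleeve: small black end sleeve standing upright, 22 mm across, 42 mm high, loose; origin at the centre of its underside. Leave it.
Not all that is in view belongs to the job. Leave any brown, turquoise or yellow look-alike of the unit alone.

How it is judged:
By the outcome, as a careful person would: the job done as asked, in the order asked, and still so for the second after the job is handed in, while the arm keeps its last pose, push and grip.
It also fails if it takes over 58 s, if anything falls off the work surface, if the arm or the gripper's body presses on something with over 40 N, if the wrist force passes 120 N, or if a joint passes its speed limit or range.

## Working session

There is one attempt and no reset: what is moved stays moved. The work goes in short steps, Python scripts to look and compute and a tool call to move; the robot and the scene stay as the last step left them, time stands still between calls to the robot, and variables do not carry over. Pictures are saved under pics/ and viewed, about 8 in all and at most 12, crops included, and the job is handed in when it is done.

Besides the shell and the picture viewer there is one more tool, called after ">>>" by a JSON object that holds its "method" and its "body". apply_moves: Moves the arm, as the interface text tells. Its arguments: {"type":"object","properties":{"increments":{"type":"array"}},"required":["increments"]}

```bash
ls; mkdir -p pics; cat > h.py <<'E'
import numpy as np, cv2
from scipy.spatial.transform import Rotation as R
from cell import readout, read_camera, env, nets
np.set_printoptions(precision=3,suppress=True)
def cam(name):
    s=readout.state(); p=read_camera(name)
    if 'mount' in p:
        T=np.eye(4);T[:3,:3]=R.from_euler('xyz',s['tcp_rot']).as_matrix();T[:3,3]=s['eef_pos']
        M=T@np.array(p['mount'])
    else:
        W=np.eye(4);W[:3,:3]=R.from_rotvec(np.ravel(p['rvec'])).as_matrix();W[:3,3]=np.ravel(p['tvec']);M=np.linalg.inv(W)
    p['M']=M; p['f']=p['img'].shape[0]/2/np.tan(np.radians(p['vfov'])/2)
    return p
def save(p,fn,box=None,sc=1):
    im=p['img'][:,:,::-1]
    if box: im=im[box[1]:box[3],box[0]:box[2]]
    cv2.imwrite('pics/'+fn,cv2.resize(np.ascontiguousarray(im),None,fx=sc,fy=sc,interpolation=cv2.INTER_CUBIC))
def w(p,x): return p['M'][:3,:3]@np.array(x)+p['M'][:3,3]
def pix(p,X):
    c=p['M'][:3,:3].T@(np.array(X,float)-p['M'][:3,3]); return np.array([p['cx']+p['f']*c[0]/c[2],p['cy']+p['f']*c[1]/c[2]])
def onz(p,uv,z):
    d=p['M'][:3,:3]@np.array([(uv[0]-p['cx'])/p['f'],(uv[1]-p['cy'])/p['f'],1]);o=p['M'][:3,3];return o+d*(z-o[2])/d[2]
def tri(ps,uvs):
    A=[];b=[]
    for p,uv in zip(ps,uvs):
        d=p['M'][:3,:3]@np.array([(uv[0]-p['cx'])/p['f'],(uv[1]-p['cy'])/p['f'],1]);d/=np.linalg.norm(d)
        P=np.eye(3)-np.outer(d,d);A.append(P);b.append(P@p['M'][:3,3])
    return np.linalg.solve(sum(A),sum(b))
def find(p,names,f='mark_of'):
    for n in names:
        for r in getattr(nets,f)(p,n)[:3]:
            X=w(p,r['point']);print(f,n,round(r['confidence'],2),X.round(0),'px',pix(p,X).round(0))
E
python3 - <<'E'
from h import *
s=readout.state();print({k:np.round(v,3) for k,v in s.items()},env.grip_point_offset)
ims=[]
for c in ['scene','side','wrist']:
    p=cam(c);print(c,p['M'].round(2).tolist(),p['f'],p['cx'],p['cy']);save(p,c+'0.png',None,1.4)
    find(p,['unit','flap_handle','flap_hinge','filter','panel','panel_face','jar','tray','sleeve'])
E
```

```text
pics
{'t': np.float64(0.0), 'joints': array([-0.106,  0.492,  1.559,  0.   ,  1.092, -0.106]), 'qvel': array([-0.   , -0.   , -0.001,  0.001,  0.001, -0.001]), 'tau': array([ -0.001, -61.264, -25.818,   0.069,   0.048,  -0.   ]), 'eef_pos': array([624.744,   0.052, 214.054]), 'tcp_rot': array([-1.572,  0.   , -1.571]), 'ft_force': array([0.109, 0.385, 0.417]), 'moment': array([ 0.022,  0.009, -0.013]), 'opening': np.float64(1.002)} 18.8
scene [[0.95, -0.31, 0.11, 337.13], [-0.33, -0.9, 0.3, -408.45], [0.0, -0.32, -0.95, 1148.4], [0.0, 0.0, 0.0, 1.0]] 414.42612678882614 273.96093673351595 210.5388138737517
mark_of unit 0.93 [ 467. -401.    3.] px [317. 329.]
mark_of unit 0.8 [ 263. -210.    1.] px [223. 286.]
mark_of unit 0.78 [267. 220.   3.] px [183. 152.]
mark_of flap_handle 0.88 [ 452. -189.  185.] px [287. 241.]
mark_of flap_handle 0.72 [ 396. -412.  177.] px [297. 341.]
mark_of flap_handle 0.67 [207. 199. 173.] px [150. 136.]
mark_of flap_hinge 0.91 [341. 238. 133.] px [198. 117.]
mark_of flap_hinge 0.84 [ 345. -207.  130.] px [248. 267.]
mark_of flap_hinge 0.81 [ 544. -395.  12
[... 1146 characters left out ...]
65.  96.] px [286. 119.]
mark_of panel_face 0.71 [415. -10.   3.] px [258. 201.]
mark_of jar 0.91 [417. -11.  -0.] px [258. 201.]
mark_of tray 0.89 [561. -15.   2.] px [314. 196.]
mark_of sleeve 0.47 [708. -28.   3.] px [371. 194.]
wrist [[1.0, -0.0, 0.0, 624.5], [-0.0, -0.96, -0.27, 76.51], [0.0, 0.27, -0.96, 384.0], [0.0, 0.0, 0.0, 1.0]] 357.85183055533724 283.6989916059887 203.90907863725022
mark_of unit 0.95 [ 518. -187.   -2.] px [198. 325.]
mark_of panel 0.77 [511. 162.  -4.] px [168.  13.]
mark_of jar 0.58 [413.  -5.   1.] px [ 89. 182.]
mark_of jar 0.27 [512. 165.  -2.] px [168.  10.]
mark_of tray 0.7 [557. -14.  -1.] px [222. 189.]
mark_of sleeve 0.91 [703. -29.   2.] px [355. 203.]
```

View pics/side0.png

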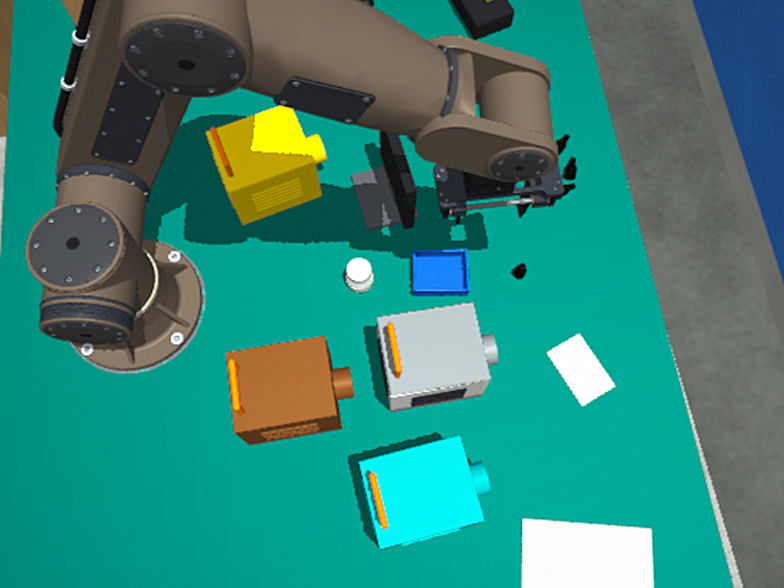

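View pics/scene0.png

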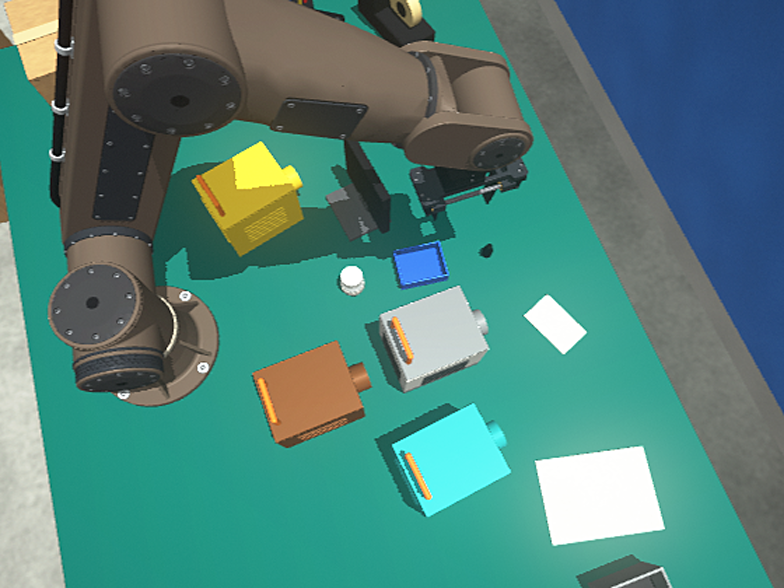

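Candidates in side0.png: grey-white box at (435,355), brown at (285,390), turquoise at (425,495) and yellow at (265,165). The white one with black louvres, at world about (518,-187), is the unit. The panel is at (400,185), mostly hidden by the arm. Next I check the unit in one close crop and measure its handle bar.

```bash
python3 - <<'E'
from h import *
ps=[cam('scene'),cam('side')];E=[]
for p in ps:
    c=pix(p,[452,-190,180]);h=cv2.cvtColor(p['img'],cv2.COLOR_RGB2HSV)
    m=cv2.inRange(h,(5,150,120),(22,255,255));k=np.zeros_like(m);cv2.circle(k,tuple(int(v) for v in c),28,255,-1);m&=k
    n,l,st,ct=cv2.connectedComponentsWithStats(m);i=1+np.argmax(st[1:,4]);ys,xs=np.where(l==i)
    P=np.c_[xs,ys].astype(float);mu=P.mean(0);u=np.linalg.svd(P-mu,full_matrices=False)[2][0];u*=np.sign(u[1]);t=(P-mu)@u
    E.append([mu+u*t.min(),mu,mu+u*t.max()]);print(c,len(P),np.array(E[-1]).tolist())
X=[tri(ps,[E[0][i],E[1][i]]) for i in range(3)];print(np.array(X),np.linalg.norm(X[2]-X[0]))
d=X[2]-X[0];print('yaw deg',np.degrees(np.arctan2(-d[0],d[1]))%180)
p=ps[1];c=pix(p,[520,-187,120]).astype(int);print(c)
save(p,'side1.png',(c[0]-65,c[1]-55,c[0]+65,c[1]+55),6)
E
```

```text
[287.467 241.763] 131 [[281.1516709256743, 226.93770155891065], [287.2977099236641, 241.90076335877862], [293.98609611207326, 258.1842161502891]]
[281.33  248.274] 166 [[277.8948213349578, 230.01848449810552], [281.23493975903614, 249.02409638554218], [284.7232429401829, 268.87289453852384]]
[[ 449.102 -152.143  190.036]
 [ 452.222 -188.805  171.46 ]
 [ 454.777 -230.386  161.43 ]] 83.50120861188253
yaw deg 4.148357782097634
[310 250]
```

View pics/side1.png

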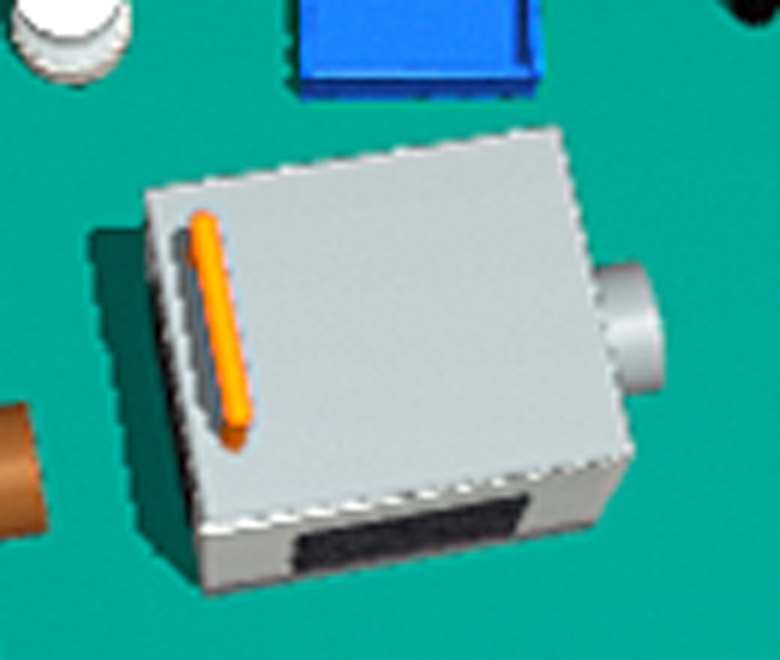

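The crop shows the white box with louvres on its front side. The orange bar runs from (203,215) to (238,430), and the flap corners are at (147,190), (558,127), (633,455) and (203,530). I'll fit the unit's pose to them.

```bash
cat >> h.py <<'E'
def unitpt(q,P):  # q: x,y,yaw ; P in unit frame
    c,s=np.cos(q[2]),np.sin(q[2]);return np.array([q[0]+c*P[0]-s*P[1],q[1]+s*P[0]+c*P[1],P[2]])
def flappt(q,a,l,off): # l from hinge towards handle, off above underside ; y=0 set separately
    return np.array([80-l*np.cos(a)+off*np.sin(a),0,130+l*np.sin(a)+off*np.cos(a)])
E
python3 - <<'E'
from h import *
from scipy.optimize import least_squares
p=cam('side');cr=np.array([[147,190],[558,127],[633,455],[203,530]])/6-0.4+np.array([245,195])
bar=np.array([[203,222],[236,420]])/6-.4+np.array([245,195])
def model(q):
    o=[]
    for l,y in [(160,65),(0,65),(0,-65),(160,-65)]:
        P=flappt(q,q[3],l,6);P[1]=y;o.append(pix(p,unitpt(q,P)))
    for y in (35,-35):
        P=flappt(q,q[3],145,46);P[1]=y;o.append(pix(p,unitpt(q,P)))
    return np.array(o)
f=lambda q:(model(q)-np.r_[cr,bar]).ravel()
r=least_squares(f,[518,-187,0.05,0.02]);print(r.x,np.degrees(r.x[2]),r.fun.reshape(-1,2))
P=flappt(r.x,r.x[3],145,46);print('handle',unitpt(r.x,P))
E
```

```text
[ 514.339 -186.87     0.049    0.044] 2.7846305217049667 [[-0.48  -0.011]
 [ 0.182 -0.116]
 [ 0.114  0.406]
 [ 0.21  -0.333]
 [-0.127  0.954]
 [ 0.093 -0.88 ]]
handle [ 451.573 -189.922  182.324]
```

>>> {"method": "apply_moves", "body": {"increments": [[[0,-3.5,0],[0,-2.8,0],6],[[4.5,0,-4.5],[0,0,0],6],[[4.5,0,-4.5],[0,0,0],6],[[4.5,0,-4.5],[0,0,0],6],[[4.5,0,-4.5],[0,0,0],6]]}}

```text
t: 2.28
eef_pos: [456.7, -186.3, 250.2]
tcp_rot: [-1.57, -0.001, -1.514]
ft_force: [0.3, -0.4, -0.8]
opening: 0.633
```

```bash
python3 - <<'E'
from h import *
s=readout.state();print(s['t'],s['eef_pos'],s['tcp_rot'],s['opening'],s['ft_force'])
p=cam('wrist');save(p,'w1.png');find(p,['flap_handle','flap_hinge','unit'])
p=cam('side');save(p,'s2.png',(200,60,360,200),4);find(p,['panel','panel_face','flap_handle'])
E
```

```text
2.275 [ 456.679 -186.278  250.204] [-1.57  -0.001 -1.514] 0.6334330394776032 [ 0.323 -0.362 -0.846]
mark_of flap_handle 0.82 [ 452. -186.  183.] px [278. 217.]
mark_of flap_hinge 0.76 [ 592. -181.  130.] px [446. 202.]
mark_of flap_hinge 0.71 [ 348. -206.  132.] px [154. 215.]
mark_of unit 0.61 [557.  -9.  -3.] px [387.  12.]
mark_of unit 0.6 [ 467. -406.    1.] px [282. 332.]
mark_of unit 0.57 [ 270. -214.   -2.] px [127. 185.]
mark_of panel 0.92 [509. 160.  -2.] px [285. 138.]
mark_of panel_face 0.8 [511. 164.  91.] px [286. 120.]
mark_of flap_handle 0.93 [ 200. -213.  176.] px [165. 274.]
mark_of flap_handle 0.85 [ 398. -410.  176.] px [269. 357.]
mark_of flap_handle 0.83 [ 454. -189.  179.] px [282. 248.]
```

View pics/w1.png

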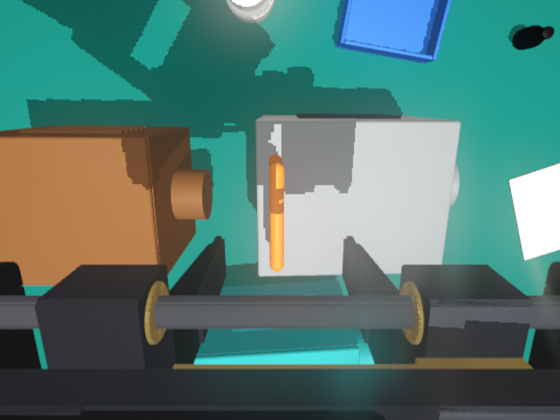

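View pics/s2.png

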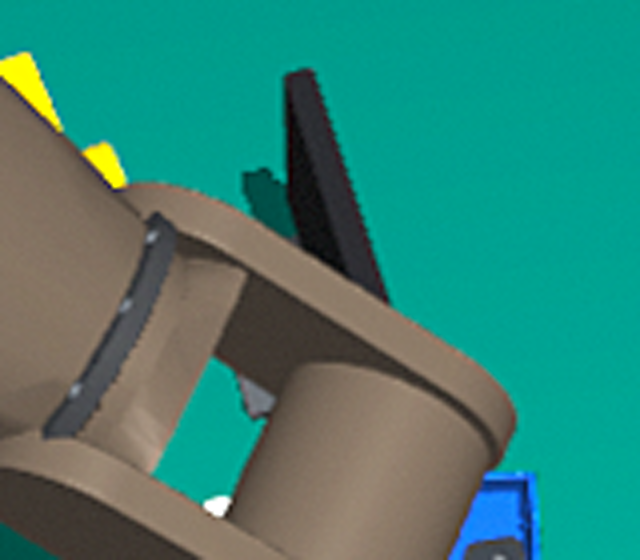

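The wrist view shows the bar at (278,160–270), running straight along the pads between the fingers. The panel's top edge is visible in the side view. I'll descend and grip.

>>> {"method": "apply_moves", "body": {"increments": [[[0.2,2.5,-0.5],[0,0,0],6],[[0,3,0],[0,0,0],6],[[0,3,0],[0,0,0],6],[[0,0.3,0],[0,0,0],6],[[0,0,0],[0,0,0],0.5]]}}

```text
t: 3.3
eef_pos: [457.6, -182.9, 160.2]
tcp_rot: [-1.569, -0.001, -1.504]
ft_force: [-0.1, 0.4, 0.2]
opening: 0.574
```

>>> {"method": "apply_moves", "body": {"increments": [[[0,0,0],[0,0,0],0.5],[[0,0,0],[0,0,0],0.5],[[0,0,0],[0,0,0],0.5],[[0,0,0],[0,0,0],0.5],[[0,0,0],[0,0,0],0.5]]}}

```text
t: 3.92
eef_pos: [451.3, -183.2, 162.1]
tcp_rot: [-1.582, -0.001, -1.501]
ft_force: [-11.2, -6.5, 1.8]
opening: 0.097
```

>>> {"method": "apply_moves", "body": {"increments": [[[0,-1.55,0.65],[0,0,0],0.5],[[0,-1.85,1.05],[0,0,0],0.5],[[0,-1.65,1.3],[0,0,0],0.5],[[0,-1.45,1.55],[0,0,0],0.5],[[0,-1.25,1.7],[0,0,0],0.5]]}}

```text
t: 4.55
eef_pos: [512.2, -180.2, 240.6]
tcp_rot: [-1.589, -0.001, -1.504]
ft_force: [1.5, -3.9, -7.5]
opening: 0.097
```

>>> {"method": "apply_moves", "body": {"increments": [[[0,-0.95,2],[0,0,0],0.5],[[0,-0.7,2],[0,0,0],0.5],[[0,-0.45,2.1],[0,0,0],0.5],[[0,-0.15,2.1],[0,0,0],0.5],[[0,0.15,2.1],[0,0,0],0.5]]}}

```text
t: 5.18
eef_pos: [615.2, -175.1, 263.9]
tcp_rot: [-1.593, -0.005, -1.506]
ft_force: [-2.6, -2.5, 1.2]
opening: 0.096
```

>>> {"method": "apply_moves", "body": {"increments": [[[0,0.5,1.6],[0,0,0],0.5],[[0,0.6,1.75],[0,0,0],0.5],[[0,0.75,1.6],[0,0,0],0.5],[[0,0.25,0.5],[0,0,0],0.5],[[0,0,0],[0,0,0],0.5]]}}

```text
t: 5.8
eef_pos: [664.2, -173.0, 245.9]
tcp_rot: [-1.609, -0.006, -1.507]
ft_force: [1.2, 0.8, 1.2]
opening: 0.096
```

>>> {"method": "apply_moves", "body": {"increments": [[[0,0.25,0.5],[0,0,0],0.5],[[0,0.2,0.4],[0,0,0],0.5],[[0,0,0],[0,0,0],0.5],[[0,0,0],[0,0,0],2.6],[[0,0,0],[0,0,0],2.6]]}}

```text
t: 6.42
eef_pos: [664.2, -172.9, 245.5]
tcp_rot: [-1.629, -0.004, -1.508]
ft_force: [0.4, 0.2, -0.7]
opening: 0.244
```

```bash
python3 - <<'E'
from h import *
s=readout.state();print(s['t'],s['eef_pos'],s['opening'],s['ft_force'])
p=cam('side');save(p,'s3.png',(160,60,440,270),2.8);find(p,['flap_handle','filter','filter_centre','spare','panel_face','panel'])
E
```

```text
6.425 [ 664.186 -172.94   245.486] 0.24364168816485776 [ 0.394  0.168 -0.707]
mark_of flap_handle 0.94 [ 202. -215.  176.] px [165. 274.]
mark_of flap_handle 0.87 [ 666. -175.  260.] px [385. 218.]
mark_of flap_handle 0.86 [ 398. -403.  177.] px [268. 354.]
mark_of filter 0.7 [ 478. -192.   21.] px [292. 265.]
mark_of filter 0.31 [ 516. -186.   -6.] px [306. 263.]
mark_of filter_centre 0.75 [ 476. -189.   53.] px [291. 260.]
mark_of spare 0.76 [ 539. -185.   24.] px [316. 259.]
mark_of panel_face 0.23 [ 541. -185.   20.] px [317. 259.]
```

View pics/s3.png

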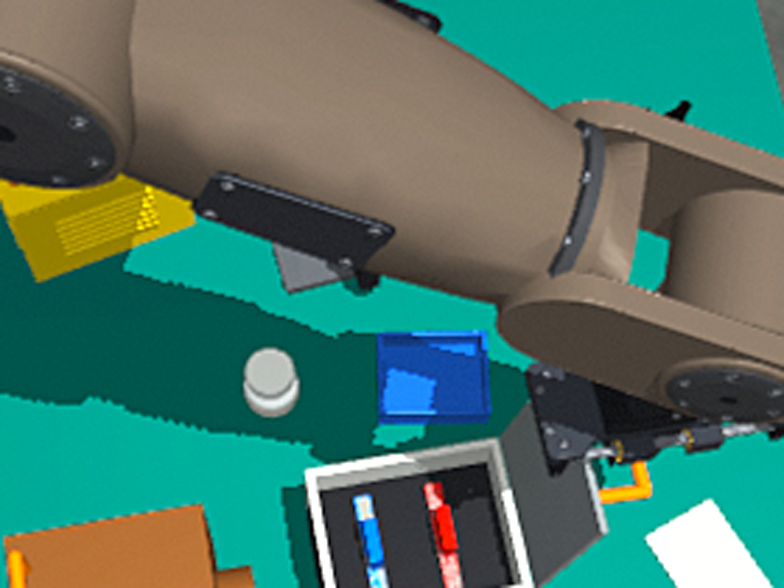

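The blue filter is in the front slot at (370,540) in s3.png, and the red one is in the rear slot at (440,530). The flap stands open; the tool would go no further, so it is at its stop. I'll back off upwards.

>>> {"method": "apply_moves", "body": {"increments": [[[0,-1.5,0],[0,0,0],2.6],[[0,-2,0],[0,0,0],2.6],[[0,-2.5,0],[3,0,0],2.6],[[0,-2.5,0],[0,0.8,0],2.6],[[0,0,0],[0,0,0],2.6]]}}

```text
t: 7.4
eef_pos: [668.1, -172.4, 338.4]
tcp_rot: [-1.566, -0.006, -1.522]
ft_force: [-0.4, 0.4, 0.3]
opening: 0.271
```

>>> {"method": "apply_moves", "body": {"increments": [[[0.1,0,-4],[0,0,0],4],[[0.1,0,-4],[0,0,0],4],[[0.1,0,-4],[0,0,0],4],[[0.1,0,-4],[0,0,0],4],[[0.1,0,-2.5],[0,0,0],4]]}}

```text
t: 8.02
eef_pos: [477.7, -185.7, 334.4]
tcp_rot: [-1.563, -0.005, -1.52]
ft_force: [0.1, -0.2, 0.8]
opening: 0.424
```

```bash
python3 - <<'E'
from h import *
s=readout.state();print(s['t'],s['eef_pos'],s['tcp_rot'],s['opening'],s['ft_force'])
p=cam('wrist');save(p,'w4.png',None,1.4);find(p,['filter','filter_centre','spare','flap_handle','flap_hinge'])
find(p,['filter'],'look_for')
q=[514.3,-186.9,.049]
for P in ([-41,18,125],[-31,18,125],[-41,-18,125],[-31,-18,125]):print(pix(p,unitpt(q,P)).round(1))
p=cam('side');find(p,['flap_handle'])
E
```

```text
8.025 [ 477.72  -185.75   334.375] [-1.563 -0.005 -1.52 ] 0.4238256099270535 [ 0.104 -0.158  0.807]
mark_of filter 0.89 [ 474. -183.   21.] px [280. 159.]
mark_of spare 0.63 [ 537. -182.   23.] px [326. 161.]
mark_of spare 0.38 [704. -26.  -0.] px [461.  45.]
mark_of flap_handle 0.82 [ 664. -177.  263.] px [546. 216.]
mark_of flap_hinge 0.76 [ 345. -209.  131.] px [157. 193.]
mark_of flap_hinge 0.71 [ 589. -176.  129.] px [388. 174.]
mark_of flap_hinge 0.66 [ 546. -388.  134.] px [330. 345.]
look_for filter 0.64 [ 477. -175.   96.] px [282. 163.]
look_for filter 0.53 [ 597. -174.  171.] px [408. 180.]
[278.3 162.8]
[287.7 162.8]
[278.4 195.5]
[287.5 195.5]
mark_of flap_handle 0.93 [ 667. -177.  261.] px [386. 219.]
mark_of flap_handle 0.89 [ 205. -217.  176.] px [167. 275.]
mark_of flap_handle 0.76 [ 400. -410.  177.] px [270. 357.]
```

View pics/w4.png

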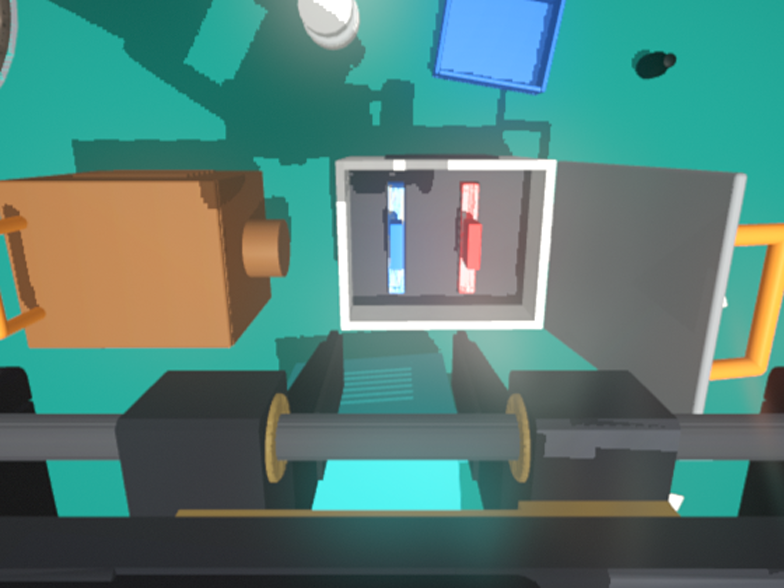

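The tab is at (396,245) in w4.png, which is x ≈ 478 and y ≈ -185, matching the fitted unit. The spare's tab is at (472,245), and the flap is open on the right.

>>> {"method": "apply_moves", "body": {"increments": [[[0,3,0],[-0.4,0,0.3],3],[[0,4,0],[0,0,0],3],[[0,4,0],[0,0,0],3],[[0,4,0],[0,0,0],3],[[0,0,0],[0,0,0],3]]}}

```text
t: 9.1
eef_pos: [482.8, -185.7, 179.6]
tcp_rot: [-1.57, 0.0, -1.517]
ft_force: [-0.3, -0.6, 0.7]
opening: 0.317
```

```bash
python3 - <<'E'
from h import *
s=readout.state();print(s['t'],s['eef_pos'],s['tcp_rot'],s['opening'],s['ft_force'])
p=cam('wrist');save(p,'w5.png',(150,60,420,260),2.8)
Rm=R.from_euler('xyz',s['tcp_rot']).as_matrix();g=np.array(s['eef_pos'])
for z in (0,27):print('axis px at',z,pix(p,[g[0],g[1],98+z]).round(1))
h=cv2.cvtColor(p['img'],cv2.COLOR_RGB2HSV);m=cv2.inRange(h,(100,120,60),(125,255,255))
n,l,st,ct=cv2.connectedComponentsWithStats(m);print(st[st[:,4]>40])
E
```

```text
9.1 [ 482.842 -185.698  179.631] [-1.57   0.    -1.517] 0.3169029450944264 [-0.328 -0.554  0.671]
axis px at 0 [284.2 212.3]
axis px at 27 [284.3 224.2]
[[     0      0    560    420 228279]
 [   318      0    134     54   5619]
 [   268    146     19    120   1229]
 [   286    234      2     28     52]]
```

View pics/w5.png

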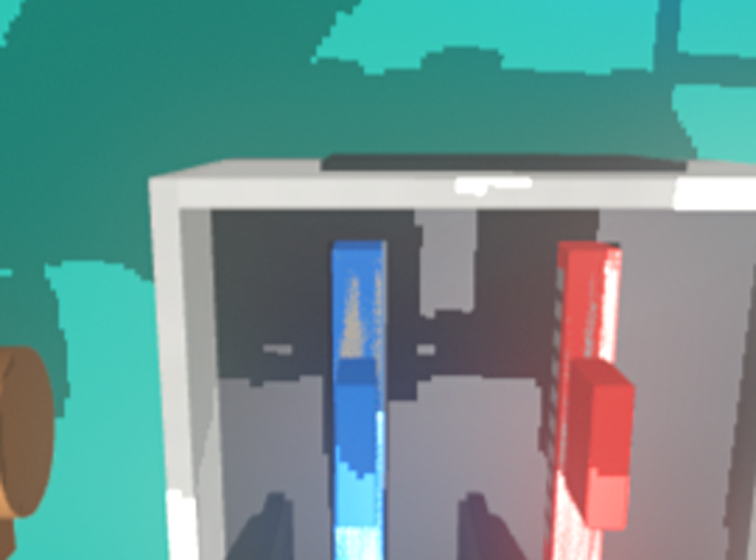

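The wrist crop shows the tab about 4 mm to the left of the jaw centre. I'll correct that while descending part of the way.

>>> {"method": "apply_moves", "body": {"increments": [[[-0.1,0,-0.43],[0,0,0],3],[[0,1,0],[0,0,0],3],[[0,1.5,0],[0,0,0],3],[[0,1.5,0],[0,0,0],3],[[0,0,0],[0,0,0],3]]}}

```text
t: 9.78
eef_pos: [480.9, -186.2, 142.6]
tcp_rot: [-1.562, -0.005, -1.517]
ft_force: [-0.1, 0.6, -0.7]
opening: 0.313
```

>>> {"method": "apply_moves", "body": {"increments": [[[-0.15,0,-0.3],[-0.4,0,0.3],3],[[0,1.5,0],[0,0,0],3],[[0,1.5,-0.05],[0,0,0],3],[[0,1.3,0],[0,0,0],3],[[0,0,0],[0,0,0],3]]}}

```text
t: 10.4
eef_pos: [477.4, -184.9, 97.3]
tcp_rot: [-1.569, 0.0, -1.517]
ft_force: [1.0, 0.8, 0.0]
opening: 0.317
```

>>> {"method": "apply_moves", "body": {"increments": [[[0,-0.25,0.08],[0,0,0],3],[[0,0,0],[0,0,0],0.5],[[0,0,0],[0,0,0],0.5],[[0,0,0],[0,0,0],0.5],[[0,0,0],[0,0,0],0.5]]}}

```text
t: 11.02
eef_pos: [478.7, -185.0, 101.0]
tcp_rot: [-1.567, -0.001, -1.517]
ft_force: [-0.2, -0.3, -2.1]
opening: 0.104
```

>>> {"method": "apply_moves", "body": {"increments": [[[0,0,0],[0,0,0],0.5],[[0,-0.5,0],[0,0,0],0.5],[[0,-1,0],[0,0,0],0.5],[[0,-1.5,0],[0,0,0],0.5],[[0,-1.5,0],[0,0,0],0.5]]}}

```text
t: 11.65
eef_pos: [478.2, -184.8, 148.0]
tcp_rot: [-1.569, 0.0, -1.517]
ft_force: [-0.9, -0.3, -1.0]
opening: 0.104
```

>>> {"method": "apply_moves", "body": {"increments": [[[0,-2.5,0],[0,0,0],0.5],[[0,-3,0],[0,0,0],0.5],[[0,-3,0],[0,0,0],0.5],[[0,-3,0],[0,0,0],0.5],[[0,0,0],[0,0,0],0.5]]}}

```text
t: 12.28
eef_pos: [477.5, -184.6, 271.0]
tcp_rot: [-1.565, -0.002, -1.517]
ft_force: [0.2, -0.0, -1.6]
opening: 0.102
```

```bash
python3 - <<'E'
from h import *
s=readout.state();print(s['t'],s['eef_pos'],s['tcp_rot'],s['opening'],s['ft_force'])
ps=[]
for c in ('scene','side'):
    p=cam(c);find(p,['filter','filter_centre','spare','panel','panel_face','flap_handle']);ps.append(p)
a=[cv2.resize(p['img'][90:270,170:370],None,fx=2,fy=2,interpolation=cv2.INTER_CUBIC) for p in ps]
cv2.imwrite('pics/both6.png',np.hstack(a)[:,:,::-1])
E
```

```text
12.275 [ 477.535 -184.626  270.986] [-1.565 -0.002 -1.517] 0.10230686264914837 [ 0.21  -0.006 -1.599]
mark_of filter 0.74 [ 478. -188.  185.] px [297. 237.]
mark_of filter 0.7 [704. -32.   1.] px [347. 181.]
mark_of filter_centre 0.73 [ 473. -186.  229.] px [296. 232.]
mark_of spare 0.48 [ 539. -184.   20.] px [314. 244.]
mark_of panel 0.57 [ 666. -177.  270.] px [376. 197.]
mark_of panel 0.52 [706. -31.  -0.] px [347. 181.]
mark_of panel 0.49 [520. 162.  -3.] px [268. 145.]
mark_of flap_handle 0.75 [ 398. -412.  178.] px [298. 341.]
mark_of flap_handle 0.67 [ 207. -219.  177.] px [192. 287.]
mark_of flap_handle 0.58 [ 665. -179.  265.] px [375. 199.]
mark_of filter 0.66 [ 475. -189.  190.] px [292. 245.]
mark_of filter_centre 0.8 [ 476. -184.  225.] px [293. 239.]
mark_of filter_centre 0.47 [561. -13.   4.] px [314. 195.]
mark_of spare 0.6 [ 541. -185.   19.] px [317. 259.]
mark_of panel 0.73 [ 518. -186.   -2.] px [307. 263.]
mark_of panel 0.65 [707. -29.   6.] px [371. 194.]
mark_of panel_face 0.59 [514. 162.  94.] px [288. 120.]
mark_of flap_handle 0.85 [ 202. -218.  173.] px [166. 276.]
mark_of flap_handle 0.63 [ 664. -177.  260.] px [385. 219.]
mark_of flap_handle 0.6 [ 397. -407.  174.] px [268. 356.]
```

View pics/both6.png

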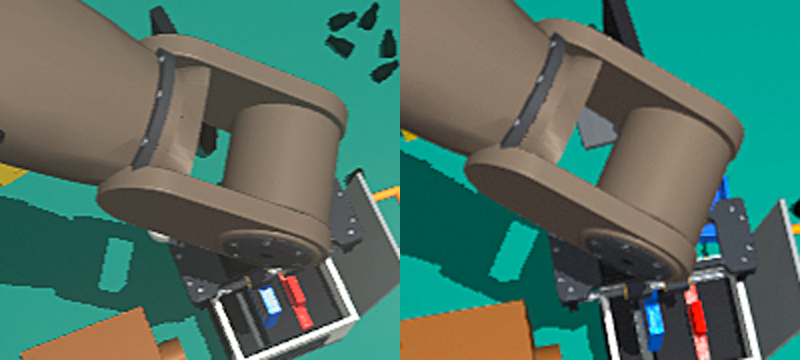

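The blue filter is lifted clear and hangs straight, and the red one is still in its slot. Now I measure the panel's yaw from the first pictures.

```bash
python3 - <<'E'
import cv2,numpy as np
a=cv2.imread('pics/side0.png')[120:240,340:430];b=cv2.imread('pics/scene0.png')[130:250,315:405]
cv2.imwrite('pics/z7.png',np.hstack([cv2.resize(i,None,fx=4.4,fy=4.4,interpolation=cv2.INTER_CUBIC) for i in (a,b)]))
E
```

```text
(no output)
```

View pics/z7.png

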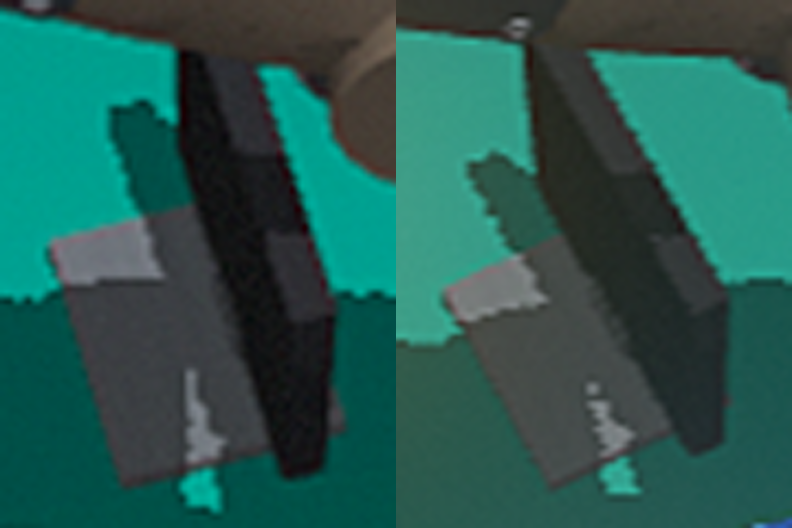

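```bash
python3 - <<'E'
from h import *
S=cam('side');C=cam('scene')
s=lambda u,v:((340+u/4.4)/1.4-.4,(120+v/4.4)/1.4-.4)
c=lambda u,v:((315+u/4.4)/1.4-.4,(130+v/4.4)/1.4-.4)
A=onz(S,s(334,298),170);B=onz(S,(200+312/4-.4,60+70/4-.4),170);B1=onz(S,s(262,70),170)
A2=onz(C,c(331,285),170);B2=onz(C,c(197,55),170)
K=onz(S,s(293,322),170);print('thick',np.linalg.norm(K-A))
f1=onz(S,s(50,243),10);f2=onz(S,s(122,488),10)
yaw=lambda a,b:np.degrees(np.arctan2(-(b-a)[0],(b-a)[1]))
print(A,B,B1,A2,B2,'width',np.linalg.norm(B-A));print(yaw(A,B),yaw(A,B1),yaw(A2,B2),yaw(f2,f1))
print('mid',(A+B)/2,tri([S,C],[s(334,298),c(331,285)]))
E
```

```text
thick 18.66761584536331
[523.286  82.934 170.   ] [498.19  241.274 170.   ] [508.987 184.791 170.   ] [524.635  83.695 170.   ] [506.129 210.527 170.   ] width 160.31648176781377
9.006085801642028 7.990591898210019 8.301585356787616 8.408531988334042
mid [510.738 162.104 170.   ] [521.783  75.932 184.599]
```

Panel: yaw ≈ 8.4°, face centre ≈ (511,165), with the nets agreeing at (511,164). The target is the filter centre at (547,170,95), so TCP z ≈ 138.5. I'll carry it across high.

>>> {"method": "apply_moves", "body": {"increments": [[[-4,0,0],[0,0,0],0.5],[[-5,0,0],[0,-1.5,0],0.5],[[-5,0,2],[0,-1.5,0],0.5],[[-5,0,3],[0,-1.5,0],0.5],[[-4,0,3],[0,0,0],0.5]]}}

```text
t: 13.7
eef_pos: [538.1, 57.4, 269.4]
tcp_rot: [-1.567, -0.001, -1.442]
ft_force: [0.9, -0.6, -0.2]
opening: 0.107
```

>>> {"method": "apply_moves", "body": {"increments": [[[-3,0,2],[0,-1,0],0.5],[[-4,0,2],[0,0,0],0.5],[[-3,0,1],[0,0,0],0.5],[[-1,0,0],[0,0,0],0.5],[[0,0,0],[0,0,0],0.5]]}}

```text
t: 14.32
eef_pos: [573.3, 179.9, 268.7]
tcp_rot: [-1.568, -0.001, -1.419]
ft_force: [-0.6, -0.0, -1.1]
opening: 0.103
```

```bash
python3 - <<'E'
from h import *
s=readout.state();print(s['t'],s['eef_pos'],s['tcp_rot'],s['opening'],s['ft_force'],s['qvel'])
for c in ('side','wrist'):
    p=cam(c);find(p,['filter','filter_centre','panel','panel_face','jar','tray','sleeve'])
E
```

```text
14.325 [573.343 179.896 268.684] [-1.568 -0.001 -1.419] 0.10265698825530167 [-0.633 -0.004 -1.136] [-0.005  0.001 -0.001 -0.002 -0.001 -0.002]
mark_of filter 0.79 [573. 174. 185.] px [312.  94.]
mark_of filter_centre 0.69 [574. 178. 223.] px [314.  84.]
mark_of filter_centre 0.19 [513. 161.  94.] px [287. 121.]
mark_of panel 0.83 [509. 165.   2.] px [285. 136.]
mark_of panel_face 0.97 [508. 159.  98.] px [285. 121.]
mark_of jar 0.74 [415. -11.  -0.] px [258. 202.]
mark_of tray 0.79 [562. -14.   3.] px [314. 196.]
mark_of sleeve 0.58 [707. -29.   2.] px [371. 195.]
mark_of filter 0.63 [572. 179. 189.] px [282. 213.]
mark_of panel 0.62 [508. 165.  -2.] px [229. 172.]
mark_of panel_face 0.82 [511. 162.  91.] px [219. 191.]
mark_of jar 0.84 [410.  -4.   0.] px [144. 283.]
```

>>> {"method": "apply_moves", "body": {"increments": [[[0.7,2.5,0],[0,0.3,0],0.5],[[0,3,0],[0,0,0],0.5],[[0,3,0],[0,0,0],0.5],[[0,3,0],[0,0,0],0.5],[[0,0,0],[0,0,0],0.5]]}}

```text
t: 15.75
eef_pos: [575.8, 173.0, 151.6]
tcp_rot: [-1.565, -0.001, -1.425]
ft_force: [-0.1, -1.0, -0.8]
opening: 0.102
```

```bash
python3 - <<'E'
from h import *
s=readout.state();print(s['t'],s['eef_pos'],s['tcp_rot'],s['opening'],s['ft_force'])
p=cam('wrist');save(p,'w8.png',None,1.4);find(p,['filter','filter_centre','panel','panel_face'])
n=np.array([np.cos(np.radians(8.4)),np.sin(np.radians(8.4))]);t=np.array([-n[1],n[0]])
for e in (-85,85):
  for d in (0,-20):
    X=np.r_[np.array([511,163.5])+e*t+d*n,170];print(e,d,pix(p,X).round(1)*1.4)
E
```

```text
15.75 [575.814 172.964 151.575] [-1.565 -0.001 -1.425] 0.10209806148448033 [-0.123 -0.982 -0.837]
mark_of filter 0.71 [573. 175.  68.] px [280. 209.]
mark_of panel 0.71 [511. 164.  -4.] px [213. 189.]
mark_of panel_face 0.55 [510. 165.  89.] px [185. 218.]
-85 0 [224.7  591.36]
-85 -20 [171.36 591.64]
85 0 [168.28 114.66]
85 -20 [ 97.86 114.8 ]
```

View pics/w8.png

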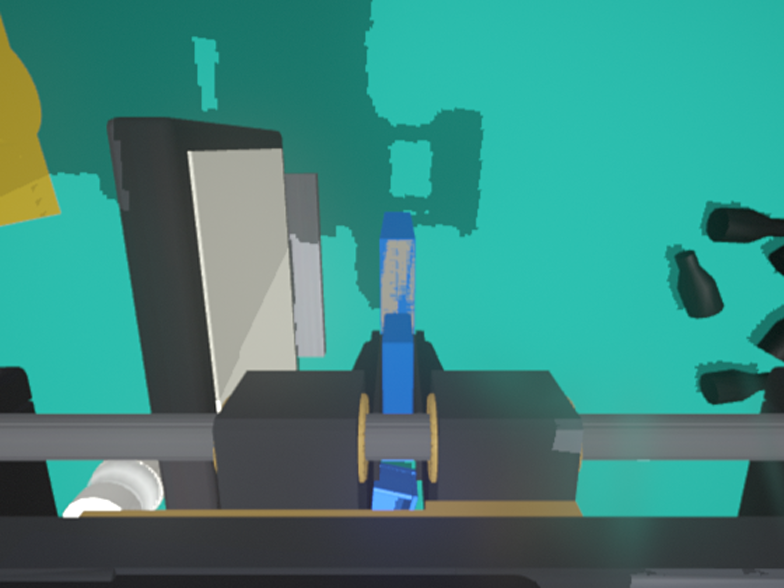

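The panel's slab runs from (110,120) to (165,500). Its edges are parallel to the prediction but about 2 mm further out, so I take the face centre as (512.5,163.5). The filter hangs at (397,300), square to the tool. Moving in now.

>>> {"method": "apply_moves", "body": {"increments": [[[0,0.5,-0.8],[0,0,0],0.5],[[0,0.5,-1],[0,0,0],0.5],[[0,0.3,-0.8],[0,0,0],0.5],[[0,0,0],[0,0,0],0.5],[[0,0,0],[0,0,0],0.5]]}}

```text
t: 16.62
eef_pos: [549.8, 169.3, 142.1]
tcp_rot: [-1.557, -0.0, -1.425]
ft_force: [-0.2, 0.2, -1.2]
opening: 0.103
```

```bash
python3 - <<'E'
from h import *
s=readout.state();print(s['t'],s['eef_pos'],s['tcp_rot'],s['opening'],s['ft_force'])
p=cam('side');q=cam('wrist');find(p,['filter','filter_centre','panel','panel_face','flap_handle','spare','jar','tray','sleeve']);find(q,['filter','filter_centre','panel','panel_face'])
a=cv2.resize(p['img'][70:280,180:410],(394,360));b=cv2.resize(q['img'],(480,360));cv2.imwrite('pics/f9.png',cv2.resize(np.hstack([a,b]),(800,329))[:,:,::-1])
E
```

```text
16.625 [549.761 169.311 142.081] [-1.557 -0.    -1.425] 0.10277649086101526 [-0.206  0.197 -1.191]
mark_of filter 0.57 [550. 161.  60.] px [301. 125.]
mark_of filter_centre 0.7 [551. 171. 100.] px [302. 114.]
mark_of panel 0.69 [559. -15.   0.] px [313. 197.]
mark_of panel 0.59 [ 536. -183.   18.] px [315. 259.]
mark_of panel_face 0.63 [515. 162.  94.] px [288. 120.]
mark_of flap_handle 0.97 [ 667. -179.  260.] px [386. 220.]
mark_of flap_handle 0.95 [ 399. -409.  177.] px [269. 357.]
mark_of flap_handle 0.83 [ 204. -216.  177.] px [166. 275.]
mark_of spare 0.81 [ 536. -182.   21.] px [315. 258.]
mark_of spare 0.63 [416. -11.   1.] px [258. 201.]
mark_of jar 0.61 [416. -11.   5.] px [258. 201.]
mark_of tray 0.63 [561. -16.   1.] px [314. 196.]
mark_of filter 0.89 [547. 169.  61.] px [278. 212.]
mark_of panel 0.97 [511. 165.  -0.] px [238. 191.]
mark_of panel 0.73 [511. 164.  93.] px [222. 228.]
mark_of panel_face 0.64 [513. 164.  93.] px [225. 227.]
```

View pics/f9.png

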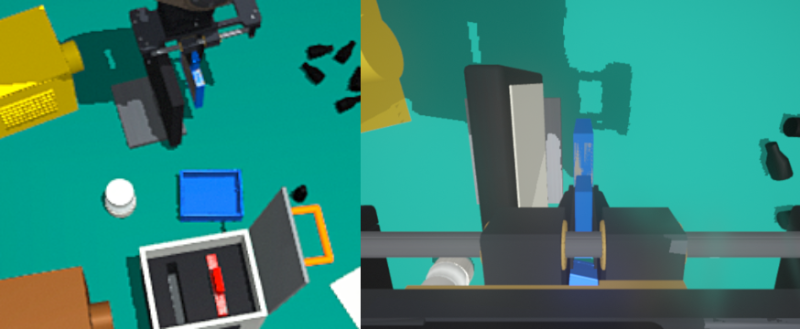

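Everything is in place; only a small trim of height and tilt is left.

>>> {"method": "apply_moves", "body": {"increments": [[[0,0.3,-0.1],[-0.6,0,0],0.5],[[0,0.05,0],[-0.1,0,0],0.5],[[0,0,0],[0,0,0],0.5],[[0,0,0],[0,0,0],0.5],[[0,0,0],[0,0,0],0.5]]}}

```text
t: 18.0
eef_pos: [548.6, 169.1, 138.1]
tcp_rot: [-1.571, -0.001, -1.425]
ft_force: [0.0, 0.8, -1.3]
opening: 0.106
```

```bash
python3 - <<'E'
from h import *
p=cam('side');s=readout.state();print(s['t'],s['eef_pos'],s['tcp_rot'],s['opening'],s['ft_force'],s['qvel'])
find(p,['filter_centre','sleeve'])
ok=abs(s['tcp_rot'][0]+1.57)<.012 and abs(s['eef_pos'][2]-138.5)<4 and s['opening']>.08
print(ok)
if ok: print(env.job_done())
E
```

```text
18.05 [548.591 169.116 138.068] [-1.571 -0.001 -1.425] 0.1044434129650133 [ 0.034 -0.847 -1.583] [-0.     0.     0.001 -0.     0.    -0.   ]
mark_of filter_centre 0.67 [550. 170.  94.] px [301. 116.]
mark_of sleeve 0.41 [707. -30.  -0.] px [371. 195.]
True
the job is handed in; nothing more can be done
None
```

I opened the white box's flap to its stop, drew the blue filter straight up out of the front slot, and handed the job in at 18 s. The gripper is still holding the filter in front of the lit face.

- **Filter:** by the side view its centre is at (550, 170, 94) mm. That puts it about 36 mm in front of the face, centred to within a few millimetres. It is upright, not moving, and square to the face by my estimate of the panel's yaw, 8.4°.
- **Flap:** it would go no further when pushed. Later pictures put its handle at (667, -179, 260) mm, which is the fully open position.
- **Left alone:** the red filter is still in its slot, and the jar, tray and sleeve read the same positions as at the start, within the networks' error. No wrist force I read went above about 13 N.
- **Disagreements:** estimates of the face's position differed by about 3 mm between cameras, so the gap is only known to that accuracy. The networks put the filter's y 8 mm off in one side picture (161 against the tool's 169). The other readings agreed with the tool, so I did not correct for it.

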